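Latch test of three push locks

TASK

Test the three push locks that have no key in them: with the fingertips, press in the round head first, then the square head, then the long oval one, each with a light touch until it stops or nearly so, and leave it pushed in. Do not press the lock that has a key in it. Only touch the locks: do not grip, lift or shift any of them, and leave everything else on the bench where it is.

Things in the scene. Friction and masses are not known exactly. Their poses are not given: they have to be found in the camera images.
- round_lock: Push lock with a plain ROUND steel head, 26 mm across, no key in it, in a wooden test block. Its block is loose, 60 x 60 mm and 44 mm high including its steel face plate, about 0.8 kg, and stands on the worktop; the origin is the centre of the block's underside, z up.
- square_lock: Push lock with a SQUARE steel head, 25 x 25 mm, no key in it, in a wooden test block. Its block is loose, 60 x 60 mm and 44 mm high including its steel face plate, about 0.8 kg, and stands on the worktop; the origin is the centre of the block's underside, z up.
- oval_lock: Push lock with a long OVAL steel head, 40 mm along its own x and 14 mm along its own y, no key in it, in a wooden test block. Its block is loose, 60 x 60 mm and 44 mm high including its steel face plate, about 0.8 kg, and stands on the worktop; the origin is the centre of the block's underside, z up.
- keyed_lock: Push lock with a round steel head, 26 mm across, and a brass key standing upright in it, reaching 95 mm above the worktop; in a wooden test block. Not to be pressed. Its block is loose, 60 x 60 mm and 44 mm high including its steel face plate, about 0.8 kg, and stands on the worktop; the origin is the centre of the block's underside, z up.
- round_lock_top (a point): Centre of the top face of the round head. About 66 mm above the worktop at the start, sinking as the barrel is pushed to 52 mm at the stop, which is still 4 mm above the collar around it. 
- round_lock_barrel (a joint): How far the barrel of the round lock is pushed in, m: about 0 at the start, 0.014 at its solid stop. It slides straight down with about 3 N of friction plus 25 N per m/s of damping, has no return spring and stays where it is left.
- square_lock_top (a point): Centre of the top face of the square head. About 66 mm above the worktop at the start, sinking as the barrel is pushed to 52 mm at the stop, which is still 4 mm above the collar around it. 
- square_lock_barrel (a joint): How far the barrel of the square lock is pushed in, m: about 0 at the start, 0.014 at its solid stop. It slides straight down with about 3 N of friction plus 25 N per m/s of damping, has no return spring and stays where it is left.
- oval_lock_top (a point): Centre of the top face of the oval head. About 66 mm above the worktop at the start, sinking as the barrel is pushed to 52 mm at the stop, which is still 4 mm above the collar around it. 
- oval_lock_barrel (a joint): How far the barrel of the oval lock is pushed in, m: about 0 at the start, 0.014 at its solid stop. It slides straight down with about 3 N of friction plus 25 N per m/s of damping, has no return spring and stays where it is left.
- keyed_lock_top (a point): Centre of the top face of the round head under the key (the key stands on it). About 66 mm above the worktop at the start, sinking as the barrel is pushed to 52 mm at the stop, which is still 4 mm above the collar around it. 
- keyed_lock_barrel (a joint): How far the barrel of the keyed lock is pushed in, m: about 0 at the start, 0.014 at its solid stop. It slides straight down with about 3 N of friction plus 25 N per m/s of damping, has no return spring and stays where it is left.
- padlock: Loose small padlock lying flat, 58 x 38 x 16 mm; a bystander. Origin at the centre of its underside.
- lock_cylinder: Loose rim lock cylinder standing on its face, 35 mm across, 64 mm high; a bystander. Origin at the centre of its underside.
- tape_measure: Loose tape measure, 36 x 72 x 59 mm high; a bystander. Origin at the centre of its underside.
- screwdriver: Loose screwdriver lying down, 25 x 180 x 24 mm; a bystander. Origin at the centre of its underside.
- pliers: Loose pliers lying flat, 56 x 160 x 12 mm; a bystander. Origin at the centre of its underside.
- door_knob: Loose round door knob standing on its rose, 66 mm across, 68 mm high; a bystander. Origin at the centre of its underside.

How it is judged (in metres and radians):
On the way, in this order (a step that is already met when the one before it is completed fails the run):
1. the round head is pushed in (9 mm or more of 14) (value of joint round_lock_barrel above 0.009 m), for 0.1 s.
2. the square head is pushed in (9 mm or more of 14) (value of joint square_lock_barrel above 0.009 m), for 0.1 s.
3. the oval head is pushed in (9 mm or more of 14) (value of joint oval_lock_barrel above 0.009 m), for 0.1 s.
At the end, for the whole second after the job is handed in: The round, square and oval heads are each pushed in by at least 9 mm of their 14 mm, the head with the key by less than 4 mm; all four blocks stand upright, at rest, within 20 mm of where they started, and the bystanders within 25 mm (value of joint each of round_lock_barrel, square_lock_barrel, oval_lock_barrel above 0.009 m and value of joint keyed_lock_barrel below 0.004 m and distance of each of round_lock, square_lock, oval_lock, keyed_lock from where it was at the start of the episode below 0.02 m and angle between each of round_lock, square_lock, oval_lock, keyed_lock's own z axis and vertical below 0.1 rad and linear speed of each of round_lock, square_lock, oval_lock, keyed_lock below 0.02 m/s and distance of each of padlock, lock_cylinder, tape_measure, screwdriver, pliers, door_knob from where it was at the start of the episode below 0.025 m); the robot touches nothing.
It fails at once if a head is pressed out of order (the square over 4 mm before the round is in, or the oval over 4 mm before the other two are in) ((value of joint square_lock_barrel above 0.004 m and value of joint round_lock_barrel below 0.0085 m) or (value of joint oval_lock_barrel above 0.004 m and value of joint any of round_lock_barrel, square_lock_barrel below 0.0085 m)).
It fails at once if the head with the key in it is pressed (over 4 mm) (value of joint keyed_lock_barrel above 0.004 m).
It fails at once if a lock is pressed hard (over 30 N) (contact force between the fingers and round_lock above 30 N or contact force between the fingers and square_lock above 30 N or contact force between the fingers and oval_lock above 30 N or contact force between the fingers and keyed_lock above 30 N).
It fails at once if a lock is lifted off the bench (over 8 mm), shifted (over 20 mm) or tipped (over 0.25 rad) (height (world z) of any of round_lock, square_lock, oval_lock, keyed_lock above 0.008 m or distance of any of round_lock, square_lock, oval_lock, keyed_lock from where it was at the start of the episode above 0.02 m or angle between any of round_lock, square_lock, oval_lock, keyed_lock's own z axis and vertical above 0.25 rad).
It fails at once if a bystander is moved (over 25 mm) (distance of any of padlock, lock_cylinder, tape_measure, screwdriver, pliers, door_knob from where it was at the start of the episode above 0.025 m).
It also fails if it takes over 48 s, if anything falls off the work surface, if the arm or the gripper's body presses on something with over 40 N, if the wrist force passes 120 N, or if a joint passes its speed limit or range.

ROBOT

A 6-joint arm with a two-finger parallel gripper is mounted at the origin on a cart in front of the work surface, level with it; the furniture and walls round the work are solid. World frame = base frame: x ahead of the robot, y to its left, z up, the work surface at z = 0. Lengths are in m, angles in degrees, forces in N, time in s.
With the tool pointing down it reaches from about 0.35 to 0.95 m from the base axis. Payload 17.4 kg.
Tool frame: the origin (TCP) lies at the very end of the fingers, on their centre line; the grasp point (between the pads) lies 19 mm behind it; z points along the fingers, y is the line along which they close (so a half turn about z gives the same grasp; the last joint's range is limited). The gripper opens to 93 mm and grips with 3 to 60 N. Pads are 15 mm wide; open, the fingers measure 128 mm over their backs; the gripper's body (75 mm by 188 mm) begins 65 mm behind the grasp point.
Start: joints at [61.375, 6.646, 82.598, -0, 90.757, -2.166], TCP at [0.301, 0.604, 0.219] pointing down, gripper open.
Joint ranges: [-162.19, 162.19], [-47.58, 125.68], [4.15, 143.07], [-65.23, 245.23], [0.69, 171.88], [-170.13, 170.13]. Speed limits (degrees/s): [108.29, 108.29, 127.2, 180, 180, 180].

INTERFACE

Orientations are given as a 3x3 rotation matrix whose columns are the frame's x, y, z axes.
In Python, from workcell import robot, optics, job gives the robot as it stands.
- The arm moves only by the tool drive_tool, never from a script. Its arguments are lists of equal length, an entry for each row: "dp": the shift along the world's x, y, z each as a share of 0.3 m, from -1 to 1, a list of three; "turn": the turn about the world's z as a share of 90 degrees, from -1 to 1; "hand": the closure, from 0 (fully open) to 1 (shut). A call has 1 to 12 rows; each row is the pose to reach, as a shift and turn from the pose commanded when the call began; what a row does not reach only later rows make up. A row lasts 1/8 s, in which the tool goes at most 62.5 mm and 10.7 degrees, less where a joint would pass 70% of its speed; a pose out of reach is approached as far as the arm can. A call with a number of a shift or a turn outside -1 to 1 is refused whole. A call with a gripper value outside its range is refused whole. The fingers move at their own pace and stop on an object; "force" is the grip in N (left out, the last holds). Time passes only in rows, so rows that repeat a pose let the fingers close. It gives the time, the measured TCP pose, the force, the opening and the grip force at its end, in the units of the state.
- robot.observe(): the state, without advancing time (a new reading comes with each control period).
- optics.grab_frame(name): name is "scene" or "top"; returns a dict with "pixels" (480x640x3 uint8, red, green, blue), "intrinsics" (3x3 intrinsics, pixels), "origin" and "rotation" of the camera in the world. Camera axes: x right, y up, looking along -z (the intrinsics and any distortion apply to the point x, -y, -z); pixel columns grow to the right and rows downward; lengths in m; the calibration is good to about 2 mm. A picture is of the moment at which its call begins. There is no depth.
- job.close_job(): hands the job in; it is judged then, once.
The state is a dict: "time_s": time; "joint_pos": joint angles; "joint_velocities": joint speeds; "tau": joint torques, N m; "tool_pos": TCP position; "tool_rot": TCP orientation; "ft_force": force on the tool from outside, world axes, zero at the start; "ft_torque": the same for the moment, N m; "grip_width": finger opening in m; "finger_force": force on a finger pad.
Only numpy, scipy, OpenCV 4.12 (cv2) and the standard library are available. Lean on these libraries where they do the work, as an engineer would, in place of code of your own. Each camera call takes 0.05 s, during which the arm holds its last target. There are 200 camera calls.

## Working session

There is one attempt and no reset: what is moved stays moved. The work goes in short steps, Python scripts to look and compute and a tool call to move; the robot and the scene stay as the last step left them, time stands still between calls to the robot, and variables do not carry over. Pictures are saved under pics/ and viewed, at most 10 in all, crops included, and the job is handed in when it is done.

Besides the shell and the picture viewer there is one more tool, called after "Call:" as name([rows], argument=value, ...), one row to a line, values as JSON. drive_tool: Moves the arm, as the interface text tells. Shift numbers are shares of 0.3 m and turn numbers shares of 90 degrees, none past 1 either way. Its arguments: {"type":"object","properties":{"dp":{"type":"array"},"turn":{"type":"array"},"hand":{"type":"array"},"force":{"type":"number"}},"required":["dp","turn","hand"]}

```bash
mkdir -p pics
cat > h.py <<'E'
import numpy as np,cv2
from workcell import robot,optics,job
def px2w(f,u,v,z):
    K=np.array(f["intrinsics"]);R=np.array(f["rotation"]);o=np.array(f["origin"])
    d=np.linalg.inv(K)@[u,v,1];d=R@[d[0],-d[1],-d[2]]
    return o+d*(z-o[2])/d[2]
E
python3 - <<'E'
from h import *
import pickle
for n in("top","scene"):
    f=optics.grab_frame(n);cv2.imwrite(f"pics/{n}0.png",f["pixels"][:,:,::-1]);pickle.dump(f,open(n+"0.pkl","wb"))
    print(n,{k:v for k,v in f.items() if k!="pixels"})
s=robot.observe();print(s["time_s"],s["tool_pos"],s["tool_rot"],s["grip_width"],s["ft_force"])
E
```

```text
top {'intrinsics': array([[442.24208028,   0.        , 319.66777082],
       [  0.        , 442.24208028, 241.83978664],
       [  0.        ,   0.        ,   1.        ]]), 'origin': array([0.41624233, 0.12431641, 1.04217461]), 'rotation': array([[ 0.02406247,  0.9935231 , -0.11105336],
       [-0.99970058,  0.02440715,  0.0017451 ],
       [ 0.0044443 ,  0.11097812,  0.99381291]])}
scene {'intrinsics': array([[558.11158813,   0.        , 317.19254174],
       [  0.        , 558.11158813, 231.09735162],
       [  0.        ,   0.        ,   1.        ]]), 'origin': array([ 0.12728311, -0.61400048,  0.91556791]), 'rotation': array([[ 0.8899071 ,  0.31642812, -0.32854011],
       [-0.45604359,  0.63214734, -0.62642955],
       [ 0.00946583,  0.70729271,  0.70685742]])}
0.1 [0.30068029 0.60412496 0.21800499] [[-8.95250841e-01  4.45562219e-01 -4.90194389e-04]
 [ 4.45562487e-01  8.95250402e-01 -8.87450668e-04]
 [ 4.34322345e-05 -1.01290319e-03 -9.99999486e-01]] 0.09306743244431433 [ 0.44908638 -0.24374097  0.15532196]
```

View pics/top0.png

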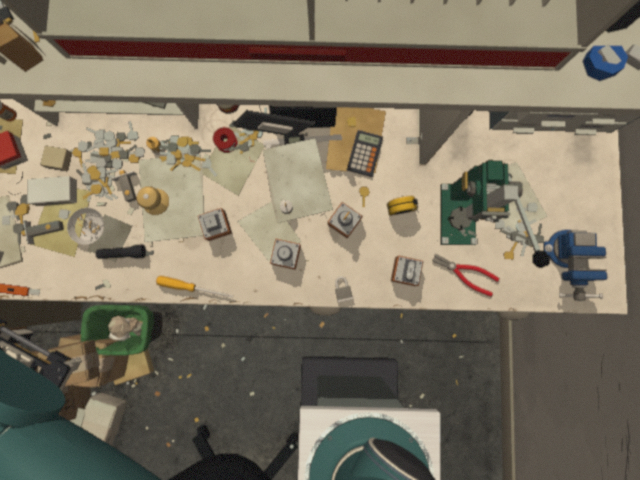

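View pics/scene0.png

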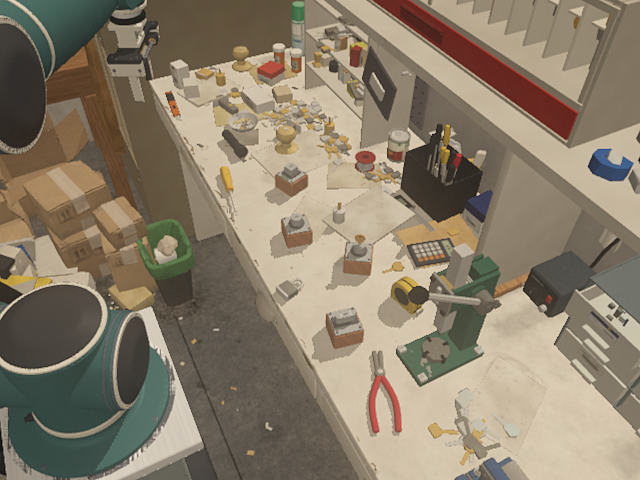

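The top view shows the blocks at about (214,223) for square, (285,253) for round, (346,219) for keyed and (407,270) for oval. The scene view agrees: the key is on the block at (358,250). I'll enlarge both views.

Run:
```python
import cv2,numpy as np
t=cv2.imread("pics/top0.png");s=cv2.imread("pics/scene0.png")
c=lambda i,u,v:cv2.resize(i[v-25:v+25,u-33:u+33],(396,300),interpolation=cv2.INTER_CUBIC)
def g(i,p):return np.vstack([np.hstack([c(i,*p[0]),c(i,*p[1])]),np.hstack([c(i,*p[2]),c(i,*p[3])])])
cv2.imwrite("pics/tc.png",g(t,[(285,253),(214,223),(407,270),(346,219)]))
cv2.imwrite("pics/sc.png",g(s,[(296,228),(291,177),(344,325),(358,252)]))
```

```text
(no output)
```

View pics/tc.png

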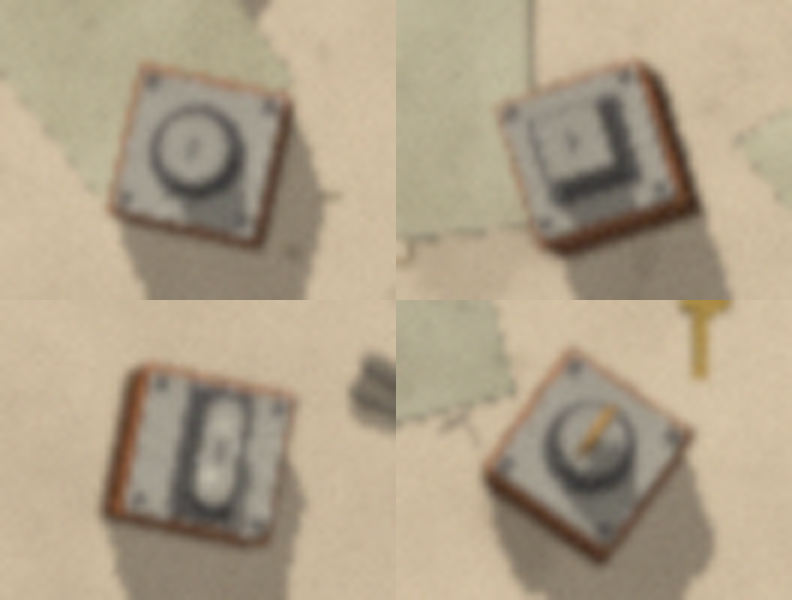

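View pics/sc.png

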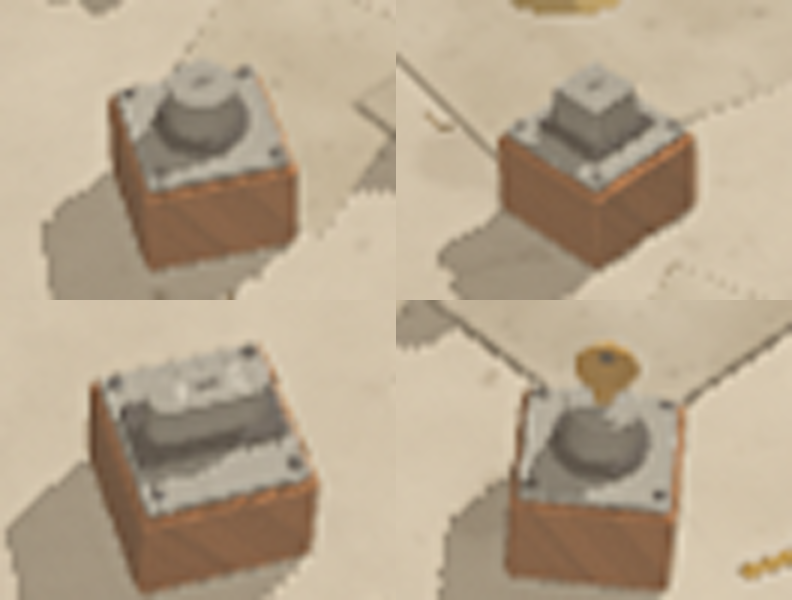

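Run:
```python
from h import *
import pickle
t,s=[pickle.load(open(n+"0.pkl","rb")) for n in("top","scene")]
for n,a,b in(("round",(283.8,251.6),(296.4,216.4)),("square",(209.6,221.4),(290.8,166.1)),("oval",(410.3,270.4),(344.4,312.9)),("keyed",(344.9,216.9),None)):
    p=px2w(t,*a,.066);q=px2w(s,*b,.066) if b else p
    m=(p+q)/2;print(n,p.round(4),q.round(4),m.round(4),np.hypot(m[0],m[1]).round(3))
# plate corners of the round and oval blocks, top view, z=.044
for u0,v0,c in((252,228,[(145,65),(290,95),(260,243),(110,210)]),(374,245,[(152,65),(293,98),(265,243),(122,215)])):
    C=np.array([px2w(t,u0+x/6-.4,v0+y/6-.4,.044) for x,y in c]);print(C.mean(0).round(4),np.linalg.norm(np.diff(C,axis=0),axis=1).round(3))
```

```text
round [0.5016 0.2015 0.066 ] [0.502  0.2004 0.066 ] [0.5018 0.2009 0.066 ] 0.541
square [0.5651 0.3691 0.066 ] [0.5668 0.367  0.066 ] [0.566 0.368 0.066] 0.675
oval [ 0.4668 -0.0789  0.066 ] [ 0.4687 -0.0775  0.066 ] [ 0.4678 -0.0782  0.066 ] 0.474
keyed [0.5828 0.0676 0.066 ] [0.5828 0.0676 0.066 ] [0.5828 0.0676 0.066 ] 0.587
[0.5002 0.2001 0.044 ] [0.056 0.057 0.058]
[ 0.4678 -0.0789  0.044 ] [0.054 0.056 0.054]
```

The two cameras agree to within 3 mm, and the plate sizes fit. I'll close the fingers and move towards the round head.

Call:
drive_tool([
  [0.1,-0.2,0],
  [0.2,-0.4,0],
  [0.3,-0.6,0],
  [0.4,-0.8,0],
  [0.5,-1,0],
  [0.5,-1,0],
  [0.5,-1,0],
], turn=[0,0,0,0,0,0,0], hand=[1,1,1,1,1,1,1], force=10)

```text
time_s: 0.98
tool_pos: [0.4513, 0.3031, 0.2186]
tool_rot: [[-0.894, 0.448, -0.0], [0.448, 0.894, -0.0], [0.0, -0.0, -1.0]]
ft_force: [-1.0, 0.3, 0.9]
grip_width: 0.0276
finger_force: 0.0
```

Call:
drive_tool([
  [0.085,-0.17,-0.1],
  [0.167,-0.34,-0.2],
  [0.167,-0.34,-0.3],
  [0.167,-0.34,-0.38],
  [0.167,-0.34,-0.445],
  [0.167,-0.34,-0.445],
  [0.167,-0.34,-0.445],
], turn=[0,0,0,0,0,0,0], hand=[1,1,1,1,1,1,1])

```text
time_s: 1.85
tool_pos: [0.5011, 0.2029, 0.0861]
tool_rot: [[-0.896, 0.445, 0.001], [0.445, 0.896, 0.0], [-0.001, 0.001, -1.0]]
ft_force: [0.5, 0.5, 0.1]
grip_width: 0.0006
finger_force: 0.0
```

Run:
```python
from h import *
s=robot.observe();print(s["tool_pos"],s["grip_width"],s["ft_force"],s["joint_pos"])
f=optics.grab_frame("scene")["pixels"][100:340,180:440,::-1]
cv2.imwrite("pics/a.png",cv2.resize(f,None,fx=2.4,fy=2.4,interpolation=cv2.INTER_CUBIC))
```

```text
[0.50114289 0.20287883 0.08611123] 0.0005856494423402605 [0.54078707 0.47335637 0.1490338 ] [ 1.93348810e+01 -6.36750207e+00  1.08115829e+02  2.61788222e-03
  7.81946713e+01 -4.42390877e+01]
```

View pics/a.png

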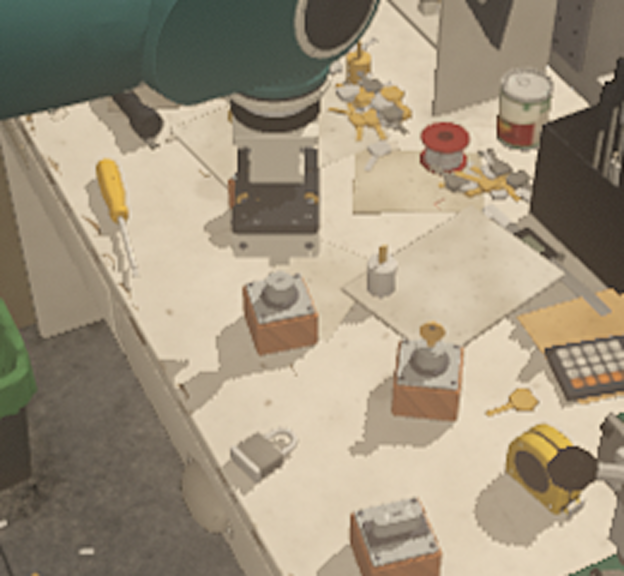

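The fingertips show just above the round head at crop (277,254), matching the prediction. Pressing slowly.

Call:
drive_tool([
  [0,-0.003,-0.02],
  [0,-0.003,-0.04],
  [0,-0.003,-0.05],
  [0,-0.003,-0.06],
  [0,-0.003,-0.07],
  [0,-0.003,-0.08],
  [0,-0.003,-0.09],
  [0,-0.003,-0.09],
], turn=[0,0,0,0,0,0,0,0], hand=[1,1,1,1,1,1,1,1])

```text
time_s: 2.9
tool_pos: [0.5008, 0.2014, 0.0578]
tool_rot: [[-0.895, 0.446, -0.0], [0.446, 0.895, -0.0], [0.0, -0.0, -1.0]]
ft_force: [-0.4, -0.8, 0.1]
grip_width: 0.0006
finger_force: 0.0
```

Call:
drive_tool([
  [0,0,-0.003],
  [0,0,-0.006],
  [0,0,-0.009],
  [0,0,-0.011],
], turn=[0,0,0,0], hand=[1,1,1,1])

```text
time_s: 3.4
tool_pos: [0.5009, 0.2014, 0.0548]
tool_rot: [[-0.895, 0.446, 0.0], [0.446, 0.895, 0.0], [-0.0, 0.0, -1.0]]
ft_force: [-1.1, -1.0, 3.4]
grip_width: 0.0005
finger_force: 1.6
```

Call:
drive_tool([
  [0,0,-0.003],
  [0,0,-0.005],
  [0,0,-0.005],
], turn=[0,0,0], hand=[1,1,1])

```text
time_s: 3.78
tool_pos: [0.5008, 0.2014, 0.0532]
tool_rot: [[-0.895, 0.446, -0.0], [0.446, 0.895, -0.0], [0.0, -0.0, -1.0]]
ft_force: [-0.2, -0.3, 1.7]
grip_width: 0.0004
finger_force: 0.8
```

Call:
drive_tool([
  [0,0,0.05],
  [0,0,0.15],
  [0,0,0.3],
  [0.05,0.15,0.3],
  [0.1,0.3,0.3],
  [0.16,0.43,0.3],
  [0.217,0.555,0.3],
  [0.217,0.555,0.3],
  [0.217,0.555,0.3],
], turn=[0,0,0,0,0,0,0,0,0], hand=[1,1,1,1,1,1,1,1,1])

```text
time_s: 4.9
tool_pos: [0.5658, 0.3676, 0.1437]
tool_rot: [[-0.895, 0.445, -0.0], [0.445, 0.895, -0.0], [-0.0, -0.0, -1.0]]
ft_force: [-0.4, -0.1, 0.1]
grip_width: 0.0005
finger_force: 0.0
```

Run:
```python
from h import *
o=[]
for n,u,v in(("scene",296,228),("top",285,253)):
    f=optics.grab_frame(n)["pixels"][:,:,::-1]
    o.append(cv2.resize(f[v-25:v+25,u-33:u+33],(396,300),interpolation=cv2.INTER_CUBIC))
cv2.imwrite("pics/b.png",np.hstack(o))
```

```text
(no output)
```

View pics/b.png

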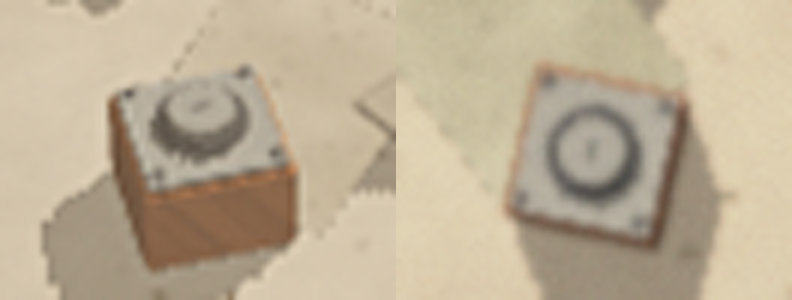

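The crops show the round head sunk to just above its collar, at (203,110) and (590,150). The block hasn't moved. The square is next, from z 0.1437 down to 0.0535.

Call:
drive_tool([
  [0,0,-0.08],
  [0,0,-0.16],
  [0,0,-0.21],
  [0,0,-0.235],
  [0,0,-0.25],
  [0,0,-0.26],
  [0,0,-0.27],
  [0,0,-0.28],
  [0,0,-0.288],
  [0,0,-0.294],
  [0,0,-0.298],
  [0,0,-0.301],
], turn=[0,0,0,0,0,0,0,0,0,0,0,0], hand=[1,1,1,1,1,1,1,1,1,1,1,1])

```text
time_s: 6.5
tool_pos: [0.5661, 0.368, 0.0531]
tool_rot: [[-0.895, 0.446, 0.0], [0.446, 0.895, 0.0], [-0.0, 0.0, -1.0]]
ft_force: [2.0, 0.4, 3.5]
grip_width: 0.0002
finger_force: 1.6
```

Call:
drive_tool([
  [0,0,0.05],
  [0,0,0.15],
  [0,0,0.3],
  [-0.03,-0.15,0.4],
  [-0.06,-0.3,0.45],
  [-0.1,-0.45,0.45],
  [-0.13,-0.6,0.45],
  [-0.16,-0.75,0.45],
  [-0.2,-0.9,0.45],
  [-0.2,-0.9,0.45],
], turn=[0,0,0,0,0,0,0,0,0,0], hand=[1,1,1,1,1,1,1,1,1,1])

```text
time_s: 7.75
tool_pos: [0.5054, 0.0959, 0.1892]
tool_rot: [[-0.894, 0.448, 0.001], [0.448, 0.894, -0.0], [-0.001, 0.0, -1.0]]
ft_force: [1.0, 0.4, 0.6]
grip_width: 0.0
finger_force: 0.0
```

Call:
drive_tool([
  [-0.03,-0.15,0],
  [-0.06,-0.3,0],
  [-0.1,-0.45,0],
  [-0.127,-0.587,0],
  [-0.127,-0.587,-0.1],
  [-0.127,-0.587,-0.2],
  [-0.127,-0.587,-0.2],
  [-0.127,-0.587,-0.2],
], turn=[0,0,0,0,0,0,0,0], hand=[1,1,1,1,1,1,1,1])

```text
time_s: 8.75
tool_pos: [0.4684, -0.0779, 0.1295]
tool_rot: [[-0.895, 0.445, 0.001], [0.445, 0.895, -0.0], [-0.001, 0.0, -1.0]]
ft_force: [-1.1, 0.1, 0.0]
grip_width: 0.0007
finger_force: 0.0
```

Run:
```python
from h import *
o=[]
for n,u,v in(("scene",291,177),("scene",344,325)):
    f=optics.grab_frame(n)["pixels"][:,:,::-1]
    o.append(cv2.resize(f[v-50:v+25,u-33:u+33],(396,450),interpolation=cv2.INTER_CUBIC))
cv2.imwrite("pics/c.png",np.hstack(o))
print(robot.observe()["joint_pos"])
```

```text
[-1.25329741e+01 -1.70533820e+01  1.12984602e+02  2.56424461e-03
  8.39632809e+01 -7.61027251e+01]
```

View pics/c.png

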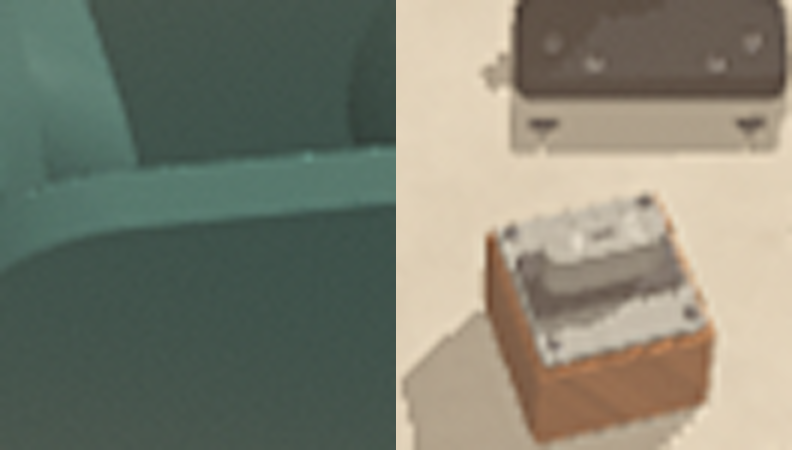

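Run:
```python
from h import *
f=optics.grab_frame("scene");R=f["rotation"];o=f["origin"]
for p in([.4684,-.0779,.1295],[.4684,-.0779,.066],[.501,.203,.086]):
    c=R.T@(np.array(p)-o);q=f["intrinsics"]@[c[0],-c[1],-c[2]];q=q[:2]/q[2];print(q,(q-[311,275])*6)
g=f["pixels"][150:400,200:533,::-1];cv2.imwrite("pics/d.png",cv2.resize(g,None,fx=2.4,fy=2.4,interpolation=cv2.INTER_CUBIC))
```

```text
[345.90980365 291.7986126 ] [209.45882189 100.79167561]
[344.36037485 313.10862595] [200.1622491  228.65175568]
[295.31209017 209.1689931 ] [ -94.12745899 -394.98604142]
```

View pics/d.png

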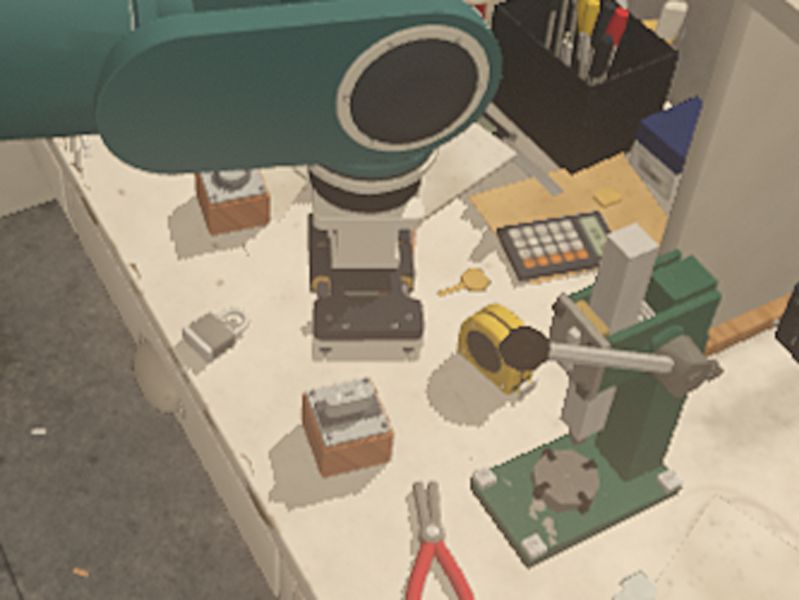

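The body hides the fingertips in this view (predicted at crop (350,340)). That fits the geometry, and there is clear space around them. Pressing the oval from z 0.1295 to 0.0535.

Call:
drive_tool([
  [0,0,-0.06],
  [0,0,-0.12],
  [0,0,-0.165],
  [0,0,-0.19],
  [0,0,-0.205],
  [0,0,-0.215],
  [0,0,-0.225],
  [0,0,-0.235],
  [0,0,-0.243],
  [0,0,-0.248],
  [0,0,-0.251],
  [0,0,-0.254],
], turn=[0,0,0,0,0,0,0,0,0,0,0,0], hand=[1,1,1,1,1,1,1,1,1,1,1,1])

```text
time_s: 10.4
tool_pos: [0.468, -0.0782, 0.052]
tool_rot: [[-0.895, 0.446, 0.0], [0.446, 0.895, -0.0], [-0.0, 0.0, -1.0]]
ft_force: [-1.3, 1.0, 6.8]
grip_width: 0.0003
finger_force: 3.6
```

Call:
drive_tool([
  [0,0,0.05],
  [0,0,0.15],
  [0,0,0.3],
  [0,0,0.45],
  [-0.2,0,0.6],
  [-0.3,0,0.6],
  [-0.3,0,0.6],
  [-0.3,0,0.6],
], turn=[0,0,0,0,0,0,0,0], hand=[1,1,1,1,1,1,1,1])

```text
time_s: 11.4
tool_pos: [0.3781, -0.0782, 0.2323]
tool_rot: [[-0.895, 0.446, 0.001], [0.446, 0.895, -0.0], [-0.001, 0.0, -1.0]]
ft_force: [0.8, -0.1, 0.4]
grip_width: 0.0005
finger_force: 0.0
```

Run:
```python
from h import *
f=optics.grab_frame("top")["pixels"][:,:,::-1]
c=lambda i,u,v:cv2.resize(i[v-25:v+25,u-33:u+33],(396,300),interpolation=cv2.INTER_CUBIC)
p=[(285,253),(214,223),(407,270),(346,219)]
cv2.imwrite("pics/e.png",np.vstack([np.hstack([c(f,*p[0]),c(f,*p[1])]),np.hstack([c(f,*p[2]),c(f,*p[3])])]))
```

```text
(no output)
```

View pics/e.png

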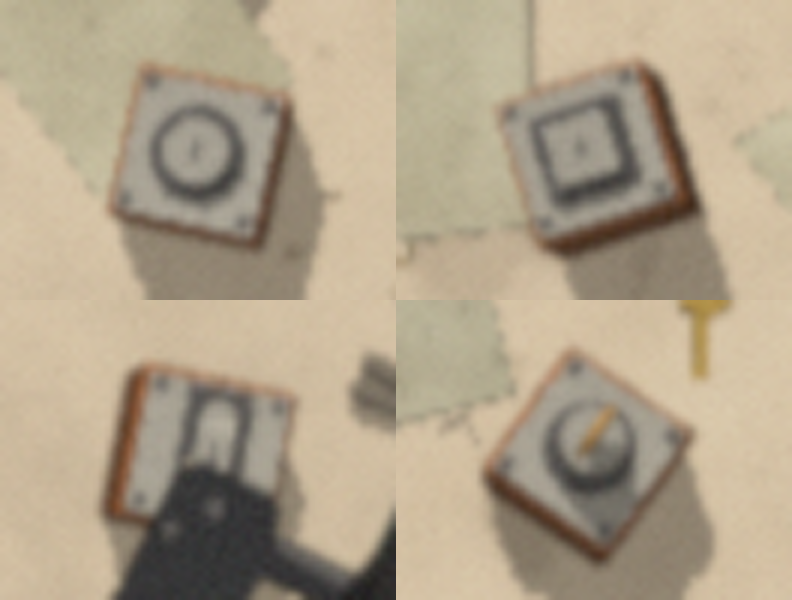

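The round (198,150), square (580,150) and oval (215,430) heads are all sunk to their collars. The keyed head and all four blocks haven't moved, and the arm is clear.

```bash
python3 -c "
from workcell import job
print(job.close_job())"
```

```text
the job is handed in; nothing more can be done
None
```

I pressed in the round, square and oval heads in that order, each to about 13–14 mm of 14 with light force (7 N or less in the readings). I left the keyed lock untouched and handed the job in; no verdict was returned.

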